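# Plug a drying cartridge into a quick coupler

### The arm

A 6-joint arm with a two-finger parallel gripper is mounted at the origin on the work surface. World frame = base frame: x ahead of the robot, y to its left, z up, the work surface at z = 0. Lengths are in mm, angles in rad, forces in N, time in s.
With the tool pointing down it reaches from about 350 to 875 mm from the base axis. Payload 4.2 kg.
Tool frame: the origin (TCP) lies at the very end of the fingers, on their centre line; the grasp point (between the pads) lies 19 mm behind it; z points along the fingers, y is the direction in which the jaws open and shut (so a half turn about z gives the same grasp; the last joint's range is limited). The gripper opens to 85 mm and grips with 20 to 120 N. Pads are 22 mm wide; open, the fingers measure 114 mm over their backs; the gripper's body (76 mm by 85 mm) begins 54 mm behind the grasp point. The pads swing forward as they close: fully open they stand 13 mm farther back than shut.
Start: joints at [1.56, 0.385, 0.008, 0, -1.194, -0.259], TCP at [166.555, 602.378, 231.312] pointing down, gripper open.
Joint ranges: [-3.14, 3.14], [-1.21, 2.06], [-1.07, 1.41], [-3.16, 2.05], [-2.99, -0.16], [-3.1, 3.1]. Speed limits (rad/s): [2.79, 2.79, 3.14, 3.14, 3.14, 3.14].

### API

Orientations are given as a unit quaternion [x, y, z, w].
In Python, from bench import read_state, get_image, camera_params, job_done gives the robot as it stands.
- The arm moves only by the tool send_rows, never from a script. Its arguments are lists of equal length, an entry for each row: "translation": the shift along the tool's x, y, z in m, a list of three; "yaw": the turn about the tool's z in degrees; "fingers": the closure in counts, from 0 (fully open) to 255 (shut). A call has 1 to 12 rows; each row is the pose to reach, as a shift and turn from the pose measured when the call began, along the tool's axes at that moment; what a row does not reach only later rows make up. A row lasts 1/10 s, in which the tool goes at most 50 mm and 8.59 degrees, less where a joint would pass 70% of its speed; a pose out of reach is approached as far as the arm can. A call with a gripper value outside its range is refused whole. The fingers move at their own pace and stop on an object; the grip force is fixed at half the most. Time passes only in rows, so rows that repeat a pose let the fingers close. It gives the time, the measured TCP pose, the force and the opening at its end, in the units of the state.
- read_state(): the state, without advancing time (a new reading comes with each control period).
- get_image(name): name is "side" or "top"; returns the picture (420x560x3 uint8, blue, green, red); there is no depth.
- camera_params(name): a dict with "mtx" (3x3 intrinsics, pixels), "k1" (the pictures are not rectified: a ray, as slopes to the right and down, at radius r is drawn at 1 + k1 r^2 times it, then the intrinsics apply), "rvec" (rotation vector, rad) and "tvec" (3), from world to camera coordinates, as OpenCV has them. Camera axes: x right, y down, z forward; pixel columns grow to the right and rows downward; lengths in mm; the calibration is good to about 2 mm. A picture is of the moment at which its call begins. camera_params takes no time and is no camera call.
- job_done(): hands the job in, once; it reports no verdict.
The state is a dict: "clock": time; "joints": joint angles; "joint_vel": joint speeds; "joint_efforts": joint torques, N m; "position": TCP position; "ee_rot": TCP orientation; "contact_force": force on the tool from outside, world axes, zero at the start; "wrist_torque": the same for the moment, N m; "gripper_width": finger opening in mm.
Only numpy, scipy, OpenCV 4.12 (cv2) and the standard library are available. Lean on these libraries where they do the work, as an engineer would, in place of code of your own. Each camera call takes 0.05 s, during which the arm holds its last target.

### The job

Draw the sleeve of the air coupler on the grey supply block back until it stays back by itself, then take the drying cartridge from the stand and press it gently into the coupler by feel until it is fully home and the sleeve springs forward over it. Let go and leave the cartridge locked in; do not ram it, and leave the other things where they are.

Things in the scene. Friction and masses are not known exactly. Their poses are not given: they have to be found in the camera images.
- block: Fixed grey block, 120 (x) x 150 (y) x 60 mm high, an upright brass quick coupler on its top, mouth up. Origin: centre of underside, z up. The coupler's true place is not measured: its mount stands up to 6 mm higher or lower than the nominal points below, and up to 2.5 mm off along x and along y. Sideways it floats (about 4 mm each way, gives way at 2 N); vertically it is rigid.
- stand: Fixed pale block, 70 (x) x 170 (y) x 50 mm high, with two upright holes of 20 mm dia. at y = +42 and -42 mm; the cartridge hangs in one and the blanking plug in the other. Origin: centre of the underside, z up.
- cartridge: Loose upright air-drying cartridge, 100 mm tall, 0.1 to 0.21 kg. Origin at the tip of its brass plug, z up along its axis. Plug 16 mm dia., 44 mm long, tip slightly bevelled, groove 17 to 26 mm from the tip; above it the canister to grip, 38 mm dia., z = 44 to 100 mm (pale filling, white ends). In the stand its shoulder rests on the stand's top (tip 6 mm above the table).
- sleeve (a joint): Travel of the spring sleeve in m: 0 fully forward (up), 0.012 fully back (down, towards the block). It takes 4 N at first, rising from 4 to 9 mm to some 15 to 20 N where it passes the catch, then drops to about 7 N before the rigid end stop. Drawn past 0.0105 and let go, the catch holds it at about 0.009; it springs forward by itself when a plug is pressed fully home.
- stem (a joint): Travel of the spring valve stem in the coupler's bore in m: 0 up, grows as a plug presses it down (2 N at first, 0.5 N more per mm; seating takes some 5 N, keep well under 20 N). Trips the sleeve's catch at about 0.004; 0.006 with the plug on its rigid stop; a locked plug that is let go rises to about 0.003. It also dips briefly while the sleeve passes its catch.
- blank: Bystander: loose steel blanking plug hanging in the stand's other hole, 16 mm dia. shank, head 30 mm dia. and 20 mm high, total 64 mm. No groove. Origin at its lower tip.
- lid: Bystander: glass desiccator lid with a knob, 150 mm dia., 56 mm high, lying on the table. Origin: centre of the underside.
- specimens: Bystander: wire rack 104 x 74 mm with upright wooden test pieces up to 105 mm high. Origin: centre of the underside.
- jar: Bystander: amber glass jar with a black lid, 72 mm dia., 90 mm high. Origin: centre of the underside.
- mouth_nominal (a point): Nominal mouth centre of the coupler, 112 mm above the block's underside; same mount error. Brass ring 31 mm dia., 8 mm high, with a 6 mm deep funnel from 25 mm to the 17.5 mm bore; go in slowly, the funnel bumps with up to 10 N. Plug tip 20 mm below the mouth: stopped by pawls if the sleeve is forward; 38 mm: meets the valve stem; 42 mm: trips the sleeve; 44 mm: rigid stop, shoulder on mouth.
- sleeve_nominal (a point): Nominal mid-height of the steel sleeve's barrel on the coupler's axis, sleeve forward, 97.5 mm above the block's underside; same mount error. Barrel 36 mm dia., from 8.5 mm below to 8.5 mm above this point; under it a flange 48 mm dia., 5 mm thick, whose top can be pushed down on. Below is 13 mm free space to the brass foot (42 mm dia., 11 mm high).
Things that resemble listed ones, but are neither listed nor needed, are in the scene too. There is more than one size of the cartridge; the one meant has the size given above.

How it is judged (in metres and radians):
On the way, in this order (a step that is already met when the one before it is completed fails the run):
1. the sleeve is drawn back and stays back with nothing holding it, before anything is plugged in (value of joint sleeve above 0.008 m and value of joint stem below 0.0015 m and contact force between anything else and block below 0.5 N), for 0.2 s.
2. the cartridge's plug is in the coupler, holding its valve stem down, and the sleeve has sprung forward (value of joint sleeve below 0.002 m and value of joint stem above 0.002 m and horizontal distance between cartridge and block below 0.01 m), for 0.2 s.
At the end, for the whole second after the job is handed in: the sleeve is fully forward (within 2 mm), the cartridge stands locked in the coupler (stem held down more than 2 mm, plug tip less than 82 mm above the block's underside, within 10 mm of its axis, upright within 0.12 rad), at rest and let go of (all of step 2 and z of cartridge in the frame of block below 0.082 m and angle between cartridge's own z axis and vertical below 0.12 rad and linear speed of cartridge below 0.02 m/s and contact force between the fingers and cartridge below 0.1 N); the robot touches nothing.
It fails at once if the cartridge is rammed: more than 20 N between it and the coupler (contact force between cartridge and block above 20 N).
It fails at once if a bystander is moved by more than 30 mm (blanking plug 10 mm) (distance of blank from where it was at the start of the episode above 0.01 m or distance of any of lid, specimens, jar from where it was at the start of the episode above 0.03 m).
It also fails if it takes over 72 s, if anything falls off the work surface, if the arm or the gripper's body presses on something with over 40 N, if the wrist force passes 120 N, or if a joint passes its speed limit or range.

## Working session

There is one attempt and no reset: what is moved stays moved. The work goes in short steps, Python scripts to look and compute and a tool call to move; the robot and the scene stay as the last step left them, time stands still between calls to the robot, and variables do not carry over. Pictures are saved under pics/ and viewed, and the job is handed in when it is done.

Besides the shell and the picture viewer there is one more tool, called after "Request:" by a JSON object that holds its "op" and its "data". send_rows: Moves the arm, as the interface text tells. Its arguments: {"type":"object","properties":{"translation":{"type":"array","items":{"type":"array","items":{"type":"number"}}},"yaw":{"type":"array","items":{"type":"number"}},"fingers":{"type":"array","items":{"type":"number"}}},"required":["translation","yaw","fingers"]}

```bash
mkdir -p pics; ls; python3 - <<'E'
from bench import *
import cv2
for n in("side","top"):
    cv2.imwrite(f"pics/{n}0.png",get_image(n)); print(n,camera_params(n))
print(read_state())
E
```

```text
pics
side {'mtx': array([[493.02650071,   0.        , 274.57550531],
       [  0.        , 493.02650071, 203.30531296],
       [  0.        ,   0.        ,   1.        ]]), 'k1': -0.10216096567121052, 'rvec': array([ 0.72028515, -2.67255861,  1.03279912]), 'tvec': array([466.22451811, 264.4262789 , 950.29294537])}
top {'mtx': array([[386.86528168,   0.        , 278.18058972],
       [  0.        , 386.86528168, 213.3790567 ],
       [  0.        ,   0.        ,   1.        ]]), 'k1': 0.003629764987975094, 'rvec': array([ 2.17870839, -2.17742849,  0.09005905]), 'tvec': array([-3.88166555e-01,  5.56601062e+02,  8.90727533e+02])}
{'clock': 0.1, 'joints': array([ 1.55954620e+00,  3.85497824e-01,  6.75619249e-03, -4.32397744e-04,
       -1.19399117e+00, -2.58601602e-01]), 'joint_vel': array([ 1.59927457e-04, -9.42831399e-05,  2.76477951e-03,  2.97633399e-04,
       -2.14746276e-04,  9.27549564e-04]), 'joint_efforts': array([-5.06258930e-04, -3.93323994e+01,  1.88927633e+01,  4.19791505e+00,
       -2.63236485e-03,  5.48757370e-06]), 'position': array([166.46195933, 601.88465831, 230.3179226 ]), 'ee_rot': array([ 9.90900092e-01, -1.34595803e-01, -7.99769984e-05,  9.85631427e-04]), 'contact_force': array([-0.38487197,  0.36889865,  0.24733276]), 'wrist_torque': array([0.01355289, 0.01360818, 0.01681125]), 'gripper_width': 85.28195788467764}
```

View pics/side0.png

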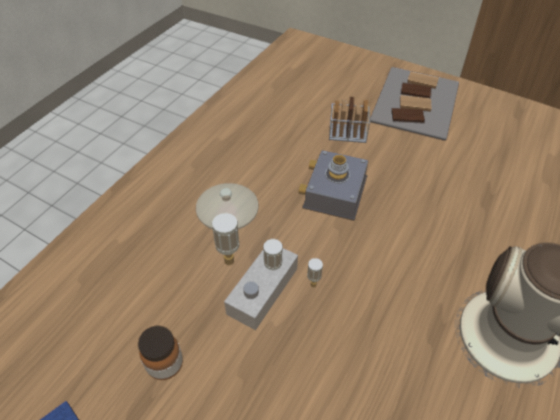

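View pics/top0.png

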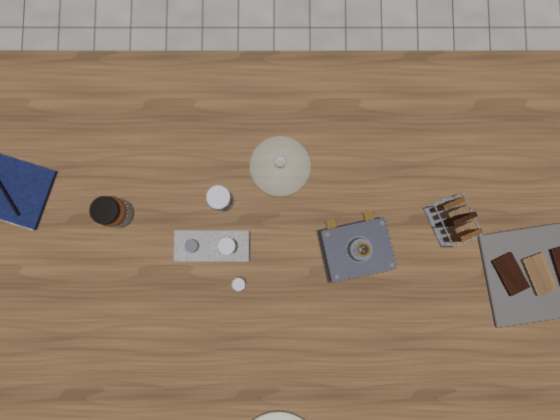

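```bash
cat > h.py <<'E'
import numpy as np, cv2
from bench import *
def P(n):
    c=camera_params(n); R=cv2.Rodrigues(c['rvec'])[0]; return c['mtx'],c['k1'],R,np.array(c['tvec'],float)
def ray(n,uv):
    K,k,R,t=P(n)
    p=cv2.undistortPoints(np.array([[uv]],float),K,np.array([k,0,0,0,0.]))[0,0]
    d=R.T@np.array([p[0],p[1],1]); return -R.T@t,d/np.linalg.norm(d)
def on(n,uv,z):
    o,d=ray(n,uv); return o+d*(z-o[2])/d[2]
def two(a,b):
    (o1,d1),(o2,d2)=ray("side",a),ray("top",b)
    A=np.stack([d1,-d2],1); s=np.linalg.lstsq(A,o2-o1,rcond=None)[0]
    p,q=o1+s[0]*d1,o2+s[1]*d2; return (p+q)/2,np.linalg.norm(p-q)
def px(n,X):
    K,k,R,t=P(n); return cv2.projectPoints(np.array([X],float),R,t,K,np.array([k,0,0,0,0.]))[0][0,0]
E
python3 - <<'E'
from h import *
np.set_printoptions(precision=1,suppress=True)
for n in("side","top"):
    K,k,R,t=P(n);print(n,"cam",-R.T@t, px(n,[166,602,230]),px(n,[0,0,0]))
for nm,a,b in(("stand cart top",(273,246),(228,246)),("big",(225,223),(219,198)),("small",(315,265),(239,284)),("mouth",(339,163),(361,249)),("blank",(251,289),(192,246))):
    print(nm,*two(a,b))
s=cv2.imread("pics/side0.png");t=cv2.imread("pics/top0.png")
a=cv2.resize(s[140:330,210:390],None,fx=4,fy=3.15*4/3.15)[:, :]
cv2.imwrite("pics/c1.png",cv2.resize(s[145:295,200:400],None,fx=4,fy=4,interpolation=2))
cv2.imwrite("pics/c2.png",cv2.resize(t[175:300,165:405],None,fx=3.33,fy=3.33,interpolation=2))
E
```

```text
side cam [180.9 617.7 881. ] [293.6 607.1] [508.6 336. ]
top cam [480.1  -1.1 934.2] [-68.  426.9] [278.  455.5]
stand cart top [480.1 107.3 104.2] 0.7607580542759117
big [580.3 123.8 131.6] 1.3654691235002414
small [396.3  85.9  72.9] 0.2822110219377296
mouth [ 472.2 -178.4  100.9] 3.023659877718864
blank [479.8 193.   64.3] 0.24134725662156226
```

View pics/c1.png

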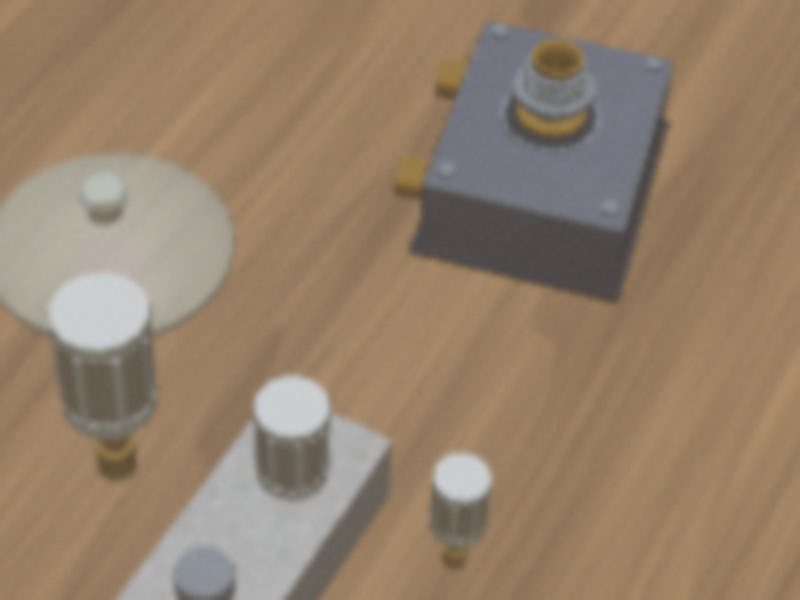

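View pics/c2.png

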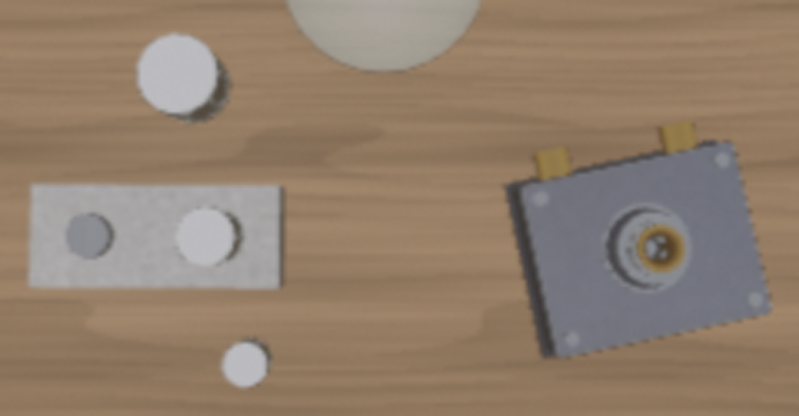

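```bash
python3 - <<'E'
from h import *
np.set_printoptions(precision=1,suppress=True)
s=cv2.imread("pics/side0.png");t=cv2.imread("pics/top0.png")
def comp(img,m,x0,y0,x1,y1):
    sub=np.zeros_like(m);sub[y0:y1,x0:x1]=m[y0:y1,x0:x1]
    n,l,st,c=cv2.connectedComponentsWithStats(sub)
    return [(st[i],c[i]) for i in range(1,n) if st[i][4]>25]
hs,ht=[cv2.cvtColor(i,cv2.COLOR_BGR2HSV) for i in(s,t)]
br=lambda h:cv2.inRange(h,(8,70,40),(30,255,255))
wh=lambda h:cv2.inRange(h,(0,0,178),(180,40,255))
print("brass top",comp(t,br(ht),345,232,382,268)); print("brass side",comp(s,br(hs),325,150,352,182))
print("white top",comp(t,wh(ht),205,180,250,295)); print("white side",comp(s,wh(hs),205,210,330,290))
# gripper-free zoom
z=np.hstack([cv2.resize(s[148:188,315:365],(400,320),interpolation=0),cv2.resize(t[230:270,338:388],(400,320),interpolation=0)])
cv2.imwrite("pics/c3.png",z)
E
```

```text
brass top [(array([356, 243,  14,  14, 117], dtype=int32), array([363.4, 249.4]))]
brass side [(array([326, 150,  26,  15, 191], dtype=int32), array([340.5, 155.6])), (array([329, 171,  18,   9,  80], dtype=int32), array([337. , 175.6]))]
white top [(array([207, 186,  22,  23, 401], dtype=int32), array([217.5, 196.6])), (array([218, 237,  16,  18, 216], dtype=int32), array([225.7, 245.6])), (array([232, 278,  12,  13, 114], dtype=int32), array([237.9, 284.1]))]
white side [(array([208, 210,  34,  22, 529], dtype=int32), array([224.7, 219.3])), (array([264, 239,  18,  15, 213], dtype=int32), array([272.6, 246. ])), (array([309, 258,  14,  12, 130], dtype=int32), array([315.2, 263.4])), (array([259, 268,  20,  16, 114], dtype=int32), array([268. , 276.5]))]
```

View pics/c3.png

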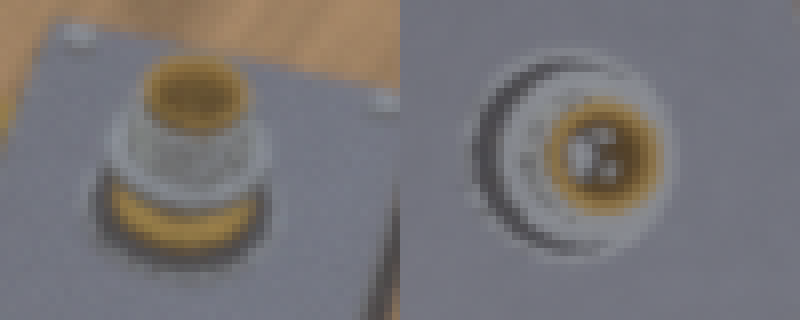

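```bash
python3 - <<'E'
from h import *
np.set_printoptions(precision=1,suppress=True)
print("mouth",two((339.1,159),(363.1,249.3)), on("top",(363.1,249.3),112),on("side",(339.1,159),112))
print("cart",two((272.6,246.2),(226.8,245.8)), on("top",(226.8,245.8),106),on("side",(272.6,246.2),106))
p=px("top",[480,107,106]);print("38mm ->",np.linalg.norm(px("top",[499,107,106])-px("top",[461,107,106])), "side",np.linalg.norm(px("side",[480,107,106])-px("side",[480,107,50])))
s=read_state();from scipy.spatial.transform import Rotation as Ro
R=Ro.from_quat(s['ee_rot']).as_matrix();print(R)
for tgt in([473,100,215],[474,-180,215]): print(tgt,R.T@(np.array(tgt)-s['position']))
E
```

```text
mouth (array([ 472.6, -180. ,  112. ]), np.float64(0.8359392550007217)) [ 473.  -179.8  112. ] [ 472.3 -180.2  112. ]
cart (array([480.2, 109.4, 106. ]), np.float64(0.0021832686915012798)) [480.2 109.4 106. ] [480.2 109.4 106. ]
38mm -> 17.877470672980824 side 16.548274985946968
[[ 1.  -0.3 -0. ]
 [-0.3 -1.  -0. ]
 [ 0.   0.  -1. ]]
[473, 100, 215] [429.3 401.9  16.2]
[474, -180, 215] [505.  671.5  16.7]
```

Candidates for the cartridge (side / top view):
- **In the stand:** (273,246) / (227,246).
- **Large loose one:** (225,220) / (218,197).
- **Small loose one:** (315,264) / (238,284).

I choose the one in the stand. Its diameter measures about 18.3 px against 17.9 px expected for 38 mm, and its top is at z=106, as described. The coupler mouth is at about (472.6, -180, 112).

Request:
{"op": "send_rows", "data": {"translation": [[0.429,0.402,0],[0.429,0.402,0],[0.429,0.402,0],[0.429,0.402,0],[0.429,0.402,0],[0.429,0.402,0],[0.429,0.402,0],[0.429,0.402,0],[0.429,0.402,0],[0.429,0.402,0],[0.429,0.402,0],[0.429,0.402,0]], "yaw": [0,0,0,0,0,0,0,0,0,0,0,0], "fingers": [125,125,125,125,125,125,125,125,125,125,125,125]}}

```text
clock: 1.3
position: [473.3, 97.6, 231.0]
ee_rot: [0.991, -0.135, -0.0, 0.001]
contact_force: [-0.5, 0.8, 0.3]
gripper_width: 43.7
```

Request:
{"op": "send_rows", "data": {"translation": [[0.0734,0.2677,0.0],[0.0734,0.2677,0.0],[0.0734,0.2677,0.0],[0.0734,0.2677,0.0],[0.0734,0.2677,0.0],[0.0734,0.2677,0.0],[0.0734,0.2677,0.04],[0.0734,0.2677,0.07],[0.0734,0.2677,0.09],[0.0734,0.2677,0.1],[0.0734,0.2677,0.1]], "yaw": [0,0,0,0,0,0,0,0,0,0,0], "fingers": [125,125,125,125,125,125,125,125,125,125,125]}}

```text
clock: 2.4
position: [471.3, -180.1, 130.3]
ee_rot: [0.991, -0.135, -0.002, 0.001]
contact_force: [-0.1, -0.4, 1.0]
gripper_width: 43.6
```

```bash
python3 - <<'E'
from h import *
i=get_image("side");t=get_image("top")
z=np.hstack([cv2.resize(i[80:230,270:420],(400,400),interpolation=2),cv2.resize(t[180:330,290:440],(400,400),interpolation=2)])
cv2.imwrite("pics/d1.png",z)
s=read_state();print(s['position'],s['ee_rot'],s['contact_force'],s['gripper_width'],px("side",s['position']),px("top",s['position']))
E
```

```text
[ 472.86253    -180.23628875  132.32442922] [ 9.90848039e-01 -1.34975943e-01  3.91235288e-04  1.22710706e-03] [0.56684049 0.9144873  0.22465339] 43.25582508311045 [339.71379325 152.30339542] [365.43861376 249.45587997]
```

View pics/d1.png

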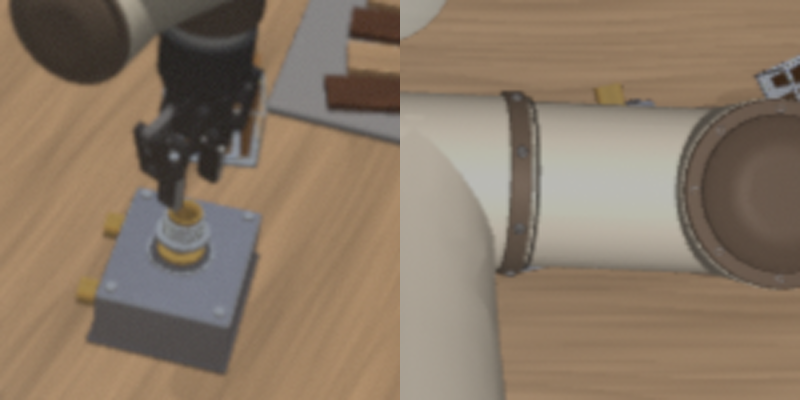

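The side picture shows the finger tips straddling the coupler mouth, around (338,158). I'll lower around the barrel.

Request:
{"op": "send_rows", "data": {"translation": [[0,0,0.01],[0,0,0.018],[0,0,0.024],[0,0,0.03],[0,0,0.034],[0,0,0.034]], "yaw": [0,0,0,0,0,0], "fingers": [125,125,125,125,125,125]}}

```text
clock: 3.1
position: [472.5, -180.3, 97.6]
ee_rot: [0.991, -0.135, -0.0, 0.001]
contact_force: [-0.4, 0.1, 0.4]
gripper_width: 43.7
```

Request:
{"op": "send_rows", "data": {"translation": [[0,0,0],[0,0,0.002],[0,0,0.004],[0,0,0.006],[0,0,0.006]], "yaw": [0,0,0,0,0], "fingers": [138,138,138,138,138]}}

```text
clock: 3.6
position: [472.3, -180.3, 91.3]
ee_rot: [0.991, -0.135, -0.001, 0.001]
contact_force: [-0.2, 0.6, -0.3]
gripper_width: 39.2
```

Request:
{"op": "send_rows", "data": {"translation": [[0,0,0.001],[0,0,0.002],[0,0,0.003],[0,0,0.003]], "yaw": [0,0,0,0], "fingers": [138,138,138,138]}}

```text
clock: 4.0
position: [472.1, -180.3, 88.2]
ee_rot: [0.991, -0.135, -0.001, 0.001]
contact_force: [-0.2, -0.4, -0.2]
gripper_width: 39.6
```

Request:
{"op": "send_rows", "data": {"translation": [[0,0,0.001],[0,0,0.002],[0,0,0.003],[0,0,0.003]], "yaw": [0,0,0,0], "fingers": [138,138,138,138]}}

```text
clock: 4.4
position: [472.2, -180.3, 85.2]
ee_rot: [0.991, -0.135, -0.001, 0.001]
contact_force: [-0.7, -0.6, 0.2]
gripper_width: 39.2
```

Request:
{"op": "send_rows", "data": {"translation": [[0,0,0.001],[0,0,0.002],[0,0,0.003],[0,0,0.003]], "yaw": [0,0,0,0], "fingers": [138,138,138,138]}}

```text
clock: 4.8
position: [472.2, -180.3, 82.3]
ee_rot: [0.991, -0.135, -0.001, 0.001]
contact_force: [-1.1, 0.5, 4.2]
gripper_width: 39.1
```

Request:
{"op": "send_rows", "data": {"translation": [[0,0,0.001],[0,0,0.002],[0,0,0.003],[0,0,0.004],[0,0,0.004]], "yaw": [0,0,0,0,0], "fingers": [138,138,138,138,138]}}

```text
clock: 5.3
position: [473.0, -180.5, 79.5]
ee_rot: [0.991, -0.135, 0.0, 0.002]
contact_force: [-2.6, 1.4, 9.7]
gripper_width: 39.4
```

Request:
{"op": "send_rows", "data": {"translation": [[0,0,0.001],[0,0,0.002],[0,0,0.003],[0,0,0.003]], "yaw": [0,0,0,0], "fingers": [138,138,138,138]}}

```text
clock: 5.7
position: [475.0, -181.0, 78.6]
ee_rot: [0.991, -0.134, 0.003, 0.002]
contact_force: [-1.1, 1.3, 13.7]
gripper_width: 39.0
```

Request:
{"op": "send_rows", "data": {"translation": [[-0.002,0,0.002],[-0.002,0,0.004],[-0.002,0,0.005],[-0.002,0,0.005]], "yaw": [0,0,0,0], "fingers": [138,138,138,138]}}

```text
clock: 6.1
position: [475.5, -181.3, 76.5]
ee_rot: [0.991, -0.133, 0.005, 0.003]
contact_force: [-2.5, -0.5, 16.3]
gripper_width: 39.3
```

Request:
{"op": "send_rows", "data": {"translation": [[-0.003,0,0.003],[-0.003,0,0.005],[-0.003,0,0.006],[-0.003,0,0.006]], "yaw": [0,0,0,0], "fingers": [138,138,138,138]}}

```text
clock: 6.5
position: [475.5, -181.3, 72.9]
ee_rot: [0.991, -0.132, 0.009, 0.003]
contact_force: [-2.2, 0.4, 13.1]
gripper_width: 39.4
```

Request:
{"op": "send_rows", "data": {"translation": [[-0.003,0,0.002],[-0.003,0,0.004],[-0.003,0,0.005],[-0.003,0,0.005]], "yaw": [0,0,0,0], "fingers": [138,138,138,138]}}

```text
clock: 6.9
position: [475.9, -181.7, 72.5]
ee_rot: [0.991, -0.131, 0.012, 0.004]
contact_force: [-5.6, -0.5, 28.1]
gripper_width: 39.2
```

Request:
{"op": "send_rows", "data": {"translation": [[0,0,-0.004],[0,0,-0.01],[0,0,-0.02],[0,0,-0.035],[0,0,-0.06],[0,0,-0.1],[0,0,-0.1],[0,0,-0.1]], "yaw": [0,0,0,0,0,0,0,0], "fingers": [120,120,120,120,60,0,0,0]}}

```text
clock: 7.7
position: [473.6, -180.4, 173.0]
ee_rot: [0.991, -0.131, 0.013, 0.004]
contact_force: [-0.0, -0.2, -0.2]
gripper_width: 85.5
```

```bash
python3 - <<'E'
from h import *
i=get_image("side")
cv2.imwrite("pics/d2.png",cv2.resize(i[60:210,250:450],(800,600),interpolation=2))
s=read_state();print(s['position'],s['ee_rot'],s['contact_force'],s['gripper_width'],s['clock'])
E
```

```text
[ 472.84589632 -180.32773778  171.8594531 ] [ 0.99126817 -0.1312712   0.01179693  0.004014  ] [-0.48406151 -0.230614   -1.09573541] 85.85924438060869 7.75
```

View pics/d2.png

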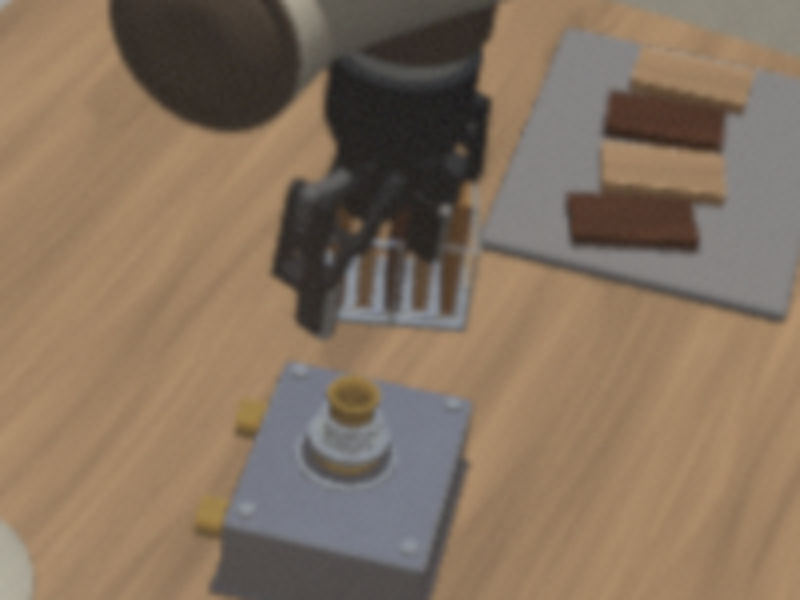

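The picture shows the sleeve staying down on the coupler: the barrel is at about (337,170), and the brass neck above it is now exposed. Next is the cartridge.

```bash
cat >> h.py <<'E'
from scipy.spatial.transform import Rotation as Ro
def go(*ts):
    s=read_state();R=Ro.from_quat(s['ee_rot']).as_matrix()
    print(s['clock'],s['position'].round(1),'tilt',R[:,2].round(4),'F',s['contact_force'].round(1),'w',round(s['gripper_width'],1))
    for t in ts: print(t,(R.T@(np.array(t)-s['position'])).round(1))
E
python3 - <<'E'
from h import *
go([480.2,109.4,172],[480.2,109.4,58])
E
```

```text
7.75 [ 472.8 -180.3  171.9] tilt [ 0.0223 -0.0111 -0.9997] F [-0.5 -0.2 -1.1] w 85.9
[480.2, 109.4, 172] [ -68.3 -281.6   -3.2]
[480.2, 109.4, 58] [ -71.1 -282.2  110.8]
```

Request:
{"op": "send_rows", "data": {"translation": [[-0.0683,-0.2816,-0.003],[-0.0683,-0.2816,-0.003],[-0.0683,-0.2816,-0.003],[-0.0683,-0.2816,-0.003],[-0.0683,-0.2816,-0.003],[-0.0683,-0.2816,-0.003],[-0.0683,-0.2816,-0.003],[-0.0683,-0.2816,-0.003],[-0.0683,-0.2816,-0.003]], "yaw": [0,0,0,0,0,0,0,0,0], "fingers": [0,0,0,0,0,0,0,0,0]}}

```text
clock: 8.65
position: [479.4, 108.5, 170.7]
ee_rot: [0.991, -0.132, 0.011, 0.005]
contact_force: [0.6, 0.4, -0.5]
gripper_width: 85.5
```

```bash
python3 - <<'E'
from h import *
go([480.2,109.4,110],[480.2,109.4,58])
E
```

```text
8.65 [479.4 108.5 170.7] tilt [ 0.0198 -0.0124 -0.9997] F [ 0.6  0.4 -0.5] w 85.5
[480.2, 109.4, 110] [-0.8 -1.5 60.6]
[480.2, 109.4, 58] [ -2.   -1.9 112.6]
```

Request:
{"op": "send_rows", "data": {"translation": [[-0.0008,-0.0015,0.03],[-0.0008,-0.0015,0.06],[-0.0015,-0.0019,0.085],[-0.002,-0.0019,0.1],[-0.002,-0.0019,0.11],[-0.002,-0.0019,0.1126],[-0.002,-0.0019,0.1126]], "yaw": [0,0,0,0,0,0,0], "fingers": [0,0,0,0,0,0,0]}}

```text
clock: 9.35
position: [480.4, 108.9, 58.1]
ee_rot: [0.991, -0.132, 0.011, 0.005]
contact_force: [0.8, -0.1, -0.9]
gripper_width: 85.2
```

```bash
python3 - <<'E'
from h import *
i=get_image("side")
cv2.imwrite("pics/d3.png",cv2.resize(i[160:310,180:380],(800,600),interpolation=2))
go()
E
```

```text
9.4 [480.7 109.3  58.6] tilt [ 0.0208 -0.012  -0.9997] F [-0.1  0.   1. ] w 85.4
```

View pics/d3.png

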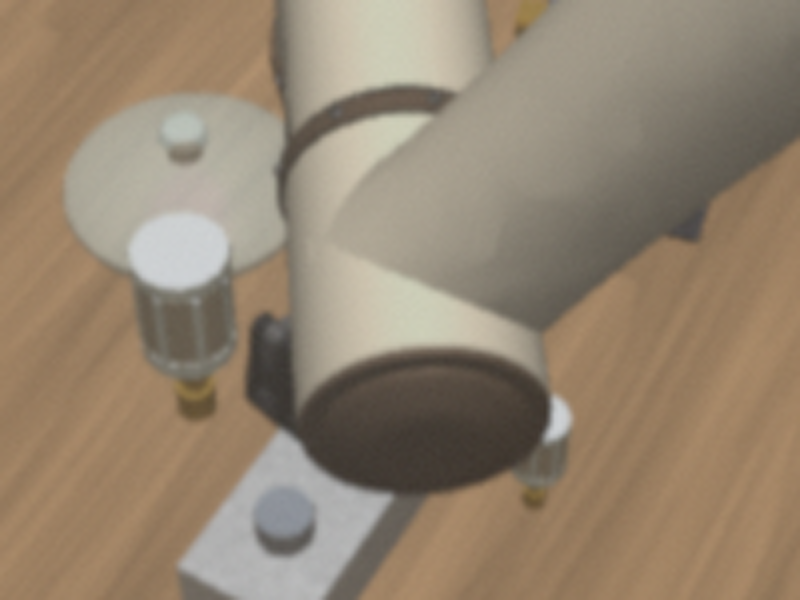

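The wrist hides the cartridge. The blank at (251,289) and the two loose cartridges are untouched. Closing the fingers.

Request:
{"op": "send_rows", "data": {"translation": [[0,0,0],[0,0,0],[0,0,0],[0,0,0],[0,0,0],[0,0,0],[0,0,0],[0,0,0],[0,0,0]], "yaw": [0,0,0,0,0,0,0,0,0], "fingers": [60,110,125,140,160,200,255,255,255]}}

```text
clock: 10.3
position: [481.2, 109.7, 59.3]
ee_rot: [0.991, -0.132, 0.012, 0.004]
contact_force: [-1.6, 0.8, 5.1]
gripper_width: 36.6
```

```bash
python3 - <<'E'
from h import *
go([480.7,109.3,158.6])
E
```

```text
10.3 [481.2 109.7  59.3] tilt [ 0.0222 -0.0113 -0.9997] F [-1.6  0.8  5.1] w 36.6
[480.7, 109.3, 158.6] [  2.    1.  -99.3]
```

Request:
{"op": "send_rows", "data": {"translation": [[0.0005,0,-0.02],[0.001,0,-0.045],[0.0015,0.001,-0.08],[0.002,0.001,-0.12],[0.0028,0.0014,-0.14],[0.0028,0.0014,-0.14],[0.0028,0.0014,-0.14]], "yaw": [0,0,0,0,0,0,0], "fingers": [255,255,255,255,255,255,255]}}

```text
clock: 11.0
position: [479.4, 108.9, 198.2]
ee_rot: [0.991, -0.132, 0.011, 0.004]
contact_force: [0.3, -0.3, -2.9]
gripper_width: 36.9
```

```bash
python3 - <<'E'
from h import *
go([472.8,-180.2,200])
E
```

```text
11.0 [479.4 108.9 198.2] tilt [ 0.0201 -0.0114 -0.9997] F [ 0.3 -0.3 -2.9] w 36.9
[472.8, -180.2, 200] [ 69.2 280.7   1.3]
```

Request:
{"op": "send_rows", "data": {"translation": [[0.0173,0.07,0.001],[0.026,0.105,0.001],[0.0346,0.14,0.001],[0.0433,0.175,0.001],[0.0519,0.21,0.001],[0.06,0.245,0.001],[0.0692,0.2807,0.001],[0.0692,0.2807,0.001],[0.0692,0.2807,0.001],[0.0692,0.2807,0.001]], "yaw": [0,0,0,0,0,0,0,0,0,0], "fingers": [255,255,255,255,255,255,255,255,255,255]}}

```text
clock: 12.0
position: [472.0, -179.6, 198.9]
ee_rot: [0.991, -0.132, 0.009, 0.004]
contact_force: [0.9, 0.3, -1.1]
gripper_width: 36.7
```

```bash
python3 - <<'E'
from h import *
i=get_image("side")
cv2.imwrite("pics/d4.png",cv2.resize(i[60:210,250:450],(800,600),interpolation=2))
go([472.8,-180.2,170]);s=read_state();p=s['position'];print(px("side",[472.6,-180,112]))
for d in(0,-53): print(px("side",p+[0,0,d]))
E
```

```text
12.05 [ 472.3 -179.3  199.3] tilt [ 0.018  -0.011  -0.9998] F [ 0.6 -0.5 -1.4] w 37.2
[472.8, -180.2, 170] [ 0.1  0.6 29.3]
[338.92315724 159.00246747]
[342.71687732 129.60167261]
[340.36137041 147.97640214]
```

View pics/d4.png

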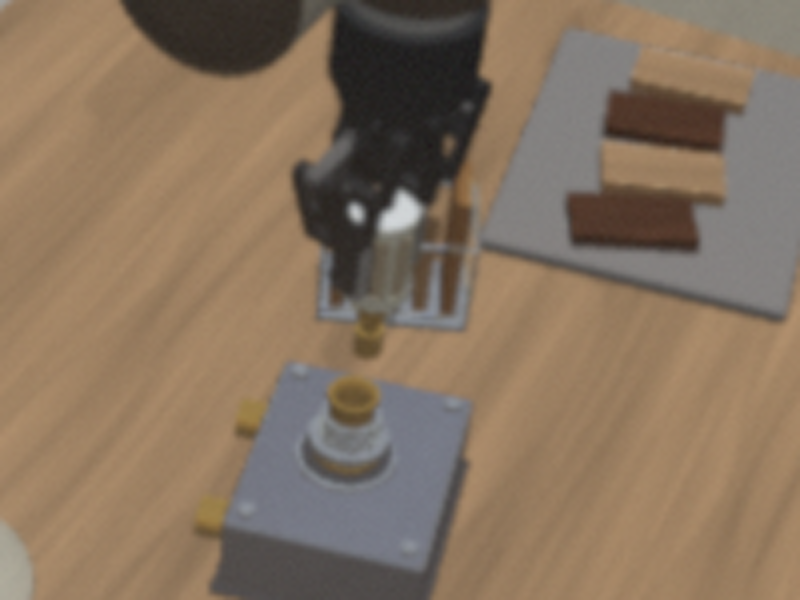

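```bash
python3 - <<'E'
from h import *
i=get_image("side")
cv2.imwrite("pics/d5.png",cv2.resize(i[100:172,310:370],(500,600),interpolation=2))
s=read_state();p=s['position']
for d in(47,-9,-26,-36,-53): print(d,(px("side",p+[0,0,d])-[310,100])*8.333)
print((px("side",[472.6,-180,112])-[310,100])*8.333)
E
```

```text
47 [290.30241945 100.37714875]
-9 [268.45705759 272.20461428]
-26 [262.10347442 321.90932807]
-36 [258.42426672 350.63758888]
-53 [252.26651717 398.63033659]
[241.01666931 491.66756145]
```

View pics/d5.png

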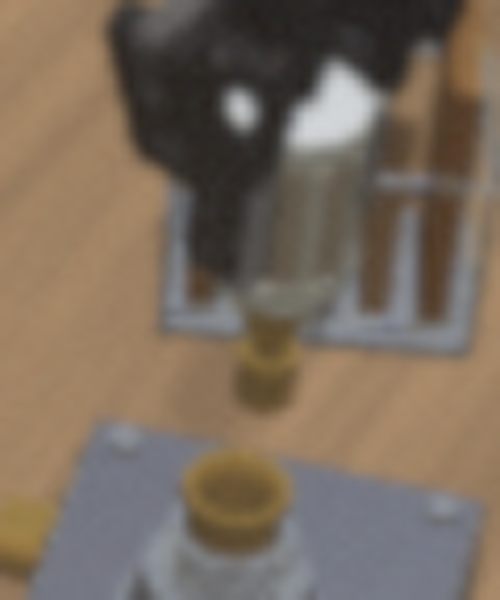

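```bash
python3 - <<'E'
from h import *
p=np.array([472.3,-179.3,146])
for d in([1,0,0],[0,1,0]): print((px("side",p+d)-px("side",p))*8.333)
go([476.3,-179.8,175])
E
```

```text
[-3.36011486 -1.24474888]
[-1.56073926  2.11864044]
12.1 [ 472.5 -179.2  199.7] tilt [ 0.0188 -0.0112 -0.9998] F [-0.1 -0.2 -0.2] w 36.6
[476.3, -179.8, 175] [ 3.3 -0.6 24.8]
```

The crop shows the plug tip centre at side px (341.9,147.4). It would land about 1.9 px (4 mm, toward -x) beside the mouth at (338.6,158.8). I'll shift +x by 4 mm, lower to just above the mouth and look again.

Request:
{"op": "send_rows", "data": {"translation": [[0.0033,-0.0006,0.005],[0.0033,-0.0006,0.015],[0.0033,-0.0006,0.022],[0.0033,-0.0006,0.0248],[0.0033,-0.0006,0.0248]], "yaw": [0,0,0,0,0], "fingers": [255,255,255,255,255]}}

```text
clock: 12.6
position: [475.9, -179.6, 174.2]
ee_rot: [0.991, -0.131, 0.009, 0.004]
contact_force: [-0.7, -0.1, -1.6]
gripper_width: 37.2
```

```bash
python3 - <<'E'
from h import *
i=get_image("side")
cv2.imwrite("pics/d6.png",cv2.resize(i[112:184,310:370],(500,600),interpolation=2))
go([476.3,-179.8,165])
E
```

```text
12.65 [ 476.2 -179.8  174.7] tilt [ 0.0181 -0.0112 -0.9998] F [-0.9  0.4 -1.6] w 36.9
[476.3, -179.8, 165] [-0.1 -0.   9.7]
```

View pics/d6.png

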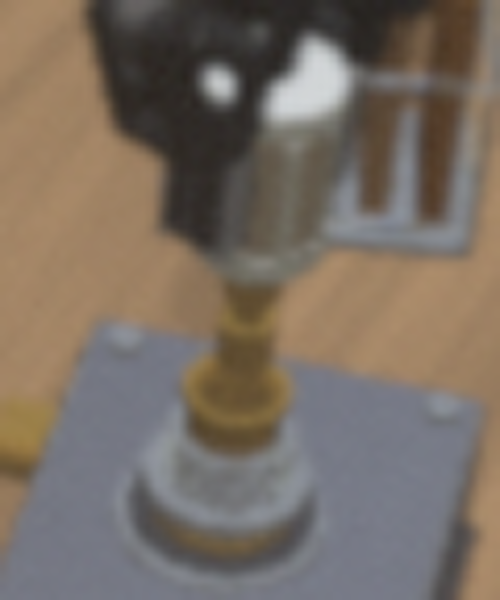

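The plug tip (side px about 339,157) now stands over the bore at (338.6,159). I'll go down by feel.

Request:
{"op": "send_rows", "data": {"translation": [[0,0,0.002],[0,0,0.004],[0,0,0.006],[0,0,0.008],[0,0,0.008]], "yaw": [0,0,0,0,0], "fingers": [255,255,255,255,255]}}

```text
clock: 13.15
position: [476.2, -179.9, 166.3]
ee_rot: [0.991, -0.131, 0.009, 0.004]
contact_force: [0.0, 0.8, -2.3]
gripper_width: 36.4
```

Request:
{"op": "send_rows", "data": {"translation": [[0,0,0.001],[0,0,0.002],[0,0,0.003],[0,0,0.004],[0,0,0.004]], "yaw": [0,0,0,0,0], "fingers": [255,255,255,255,255]}}

```text
clock: 13.65
position: [476.1, -179.9, 162.2]
ee_rot: [0.991, -0.131, 0.009, 0.004]
contact_force: [-1.2, -0.8, -1.6]
gripper_width: 36.8
```

Request:
{"op": "send_rows", "data": {"translation": [[0,0,0.001],[0,0,0.002],[0,0,0.003],[0,0,0.004],[0,0,0.004]], "yaw": [0,0,0,0,0], "fingers": [255,255,255,255,255]}}

```text
clock: 14.15
position: [476.1, -179.9, 158.0]
ee_rot: [0.991, -0.131, 0.009, 0.004]
contact_force: [0.8, -0.3, -3.1]
gripper_width: 36.6
```

Request:
{"op": "send_rows", "data": {"translation": [[0,0,0.001],[0,0,0.002],[0,0,0.003],[0,0,0.004],[0,0,0.004]], "yaw": [0,0,0,0,0], "fingers": [255,255,255,255,255]}}

```text
clock: 14.65
position: [476.9, -180.3, 154.7]
ee_rot: [0.991, -0.131, 0.01, 0.005]
contact_force: [0.8, -2.4, 2.3]
gripper_width: 36.7
```

Request:
{"op": "send_rows", "data": {"translation": [[0.0005,0.001,0],[0.0005,0.002,0.001],[0.0005,0.002,0.002],[0.0005,0.002,0.002]], "yaw": [0,0,0,0], "fingers": [255,255,255,255]}}

```text
clock: 15.05
position: [476.6, -182.2, 152.1]
ee_rot: [0.991, -0.131, 0.009, 0.004]
contact_force: [1.2, -0.7, -2.8]
gripper_width: 36.8
```

Request:
{"op": "send_rows", "data": {"translation": [[0,0,0.001],[0,0,0.002],[0,0,0.003],[0,0,0.004],[0,0,0.004]], "yaw": [0,0,0,0,0], "fingers": [255,255,255,255,255]}}

```text
clock: 15.55
position: [476.6, -182.2, 147.9]
ee_rot: [0.991, -0.131, 0.009, 0.004]
contact_force: [1.0, -0.0, -2.2]
gripper_width: 37.0
```

```bash
python3 - <<'E'
from h import *
i=get_image("side")
cv2.imwrite("pics/d7.png",cv2.resize(i[112:184,310:370],(500,600),interpolation=2))
go()
E
```

```text
15.6 [ 476.6 -182.2  147.9] tilt [ 0.0174 -0.0112 -0.9998] F [ 1.1  0.9 -3. ] w 36.9
```

View pics/d7.png

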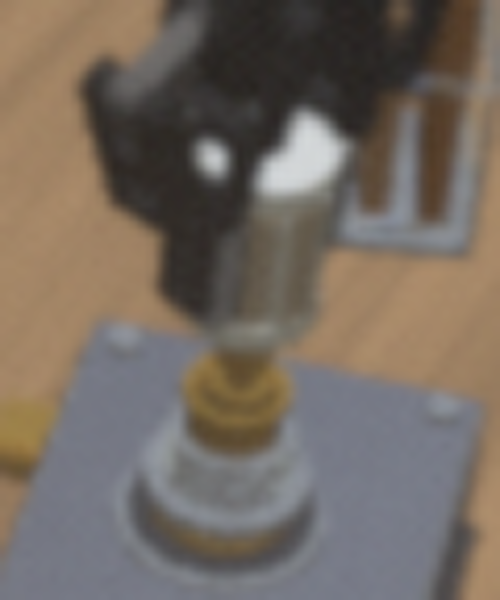

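The plug is inside the bore, mouth at side px (338.6,159), with low force. I'll carry on in small steps.

Request:
{"op": "send_rows", "data": {"translation": [[0,0,0.001],[0,0,0.002],[0,0,0.003],[0,0,0.004],[0,0,0.005],[0,0,0.006],[0,0,0.006]], "yaw": [0,0,0,0,0,0,0], "fingers": [255,255,255,255,255,255,255]}}

```text
clock: 16.3
position: [476.6, -182.3, 141.7]
ee_rot: [0.991, -0.131, 0.009, 0.004]
contact_force: [0.3, -0.2, -1.3]
gripper_width: 37.0
```

Request:
{"op": "send_rows", "data": {"translation": [[0,0,0.001],[0,0,0.002],[0,0,0.003],[0,0,0.004],[0,0,0.005],[0,0,0.006],[0,0,0.006]], "yaw": [0,0,0,0,0,0,0], "fingers": [255,255,255,255,255,255,255]}}

```text
clock: 17.0
position: [476.7, -182.3, 135.6]
ee_rot: [0.991, -0.131, 0.009, 0.004]
contact_force: [0.6, 0.0, -1.8]
gripper_width: 37.0
```

Request:
{"op": "send_rows", "data": {"translation": [[0,0,0.001],[0,0,0.002],[0,0,0.003],[0,0,0.004],[0,0,0.004]], "yaw": [0,0,0,0,0], "fingers": [255,255,255,255,255]}}

```text
clock: 17.5
position: [476.7, -182.3, 131.4]
ee_rot: [0.991, -0.131, 0.009, 0.004]
contact_force: [0.1, 0.0, -2.0]
gripper_width: 36.5
```

Request:
{"op": "send_rows", "data": {"translation": [[0,0,0.001],[0,0,0.002],[0,0,0.003],[0,0,0.003]], "yaw": [0,0,0,0], "fingers": [255,255,255,255]}}

```text
clock: 17.9
position: [476.7, -182.4, 128.2]
ee_rot: [0.991, -0.131, 0.009, 0.004]
contact_force: [0.9, 0.1, -1.8]
gripper_width: 36.5
```

Request:
{"op": "send_rows", "data": {"translation": [[0,0,0.001],[0,0,0.002],[0,0,0.002]], "yaw": [0,0,0], "fingers": [255,255,255]}}

```text
clock: 18.2
position: [476.8, -182.3, 126.1]
ee_rot: [0.991, -0.131, 0.009, 0.004]
contact_force: [1.1, 0.8, -2.1]
gripper_width: 36.8
```

Request:
{"op": "send_rows", "data": {"translation": [[0,0,0.001],[0,0,0.002],[0,0,0.002]], "yaw": [0,0,0], "fingers": [255,255,255]}}

```text
clock: 18.5
position: [476.9, -182.4, 124.3]
ee_rot: [0.991, -0.131, 0.009, 0.004]
contact_force: [-0.5, 0.2, 1.2]
gripper_width: 37.1
```

Request:
{"op": "send_rows", "data": {"translation": [[0,0,0.001],[0,0,0.002],[0,0,0.002]], "yaw": [0,0,0], "fingers": [255,255,255]}}

```text
clock: 18.8
position: [477.0, -182.4, 122.5]
ee_rot: [0.991, -0.131, 0.009, 0.004]
contact_force: [-0.5, 1.0, 2.6]
gripper_width: 36.8
```

Request:
{"op": "send_rows", "data": {"translation": [[0,0,0.001],[0,0,0.002],[0,0,0.002]], "yaw": [0,0,0], "fingers": [255,255,255]}}

```text
clock: 19.1
position: [477.0, -182.4, 120.4]
ee_rot: [0.991, -0.131, 0.009, 0.004]
contact_force: [-1.8, 0.6, 2.1]
gripper_width: 36.7
```

```bash
python3 - <<'E'
from h import *
i=get_image("side")
cv2.imwrite("pics/d8.png",cv2.resize(i[112:184,310:370],(500,600),interpolation=2))
go()
E
```

```text
19.15 [ 477.  -182.4  120.4] tilt [ 0.0168 -0.0112 -0.9998] F [-1.4  1.6  1.7] w 36.6
```

View pics/d8.png

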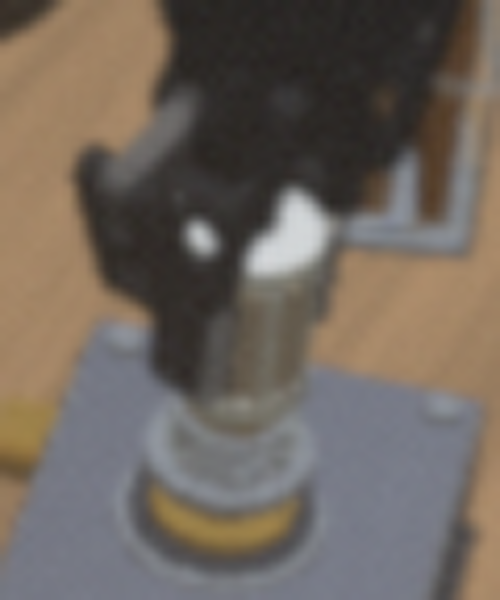

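The sleeve has sprung forward: the flange is up at side px (337,167) and the brass foot shows below it at (337,174). I'll let go.

Request:
{"op": "send_rows", "data": {"translation": [[0,0,0],[0,0,0],[0,0,0],[0,0,0],[0,0,0],[0,0,0]], "yaw": [0,0,0,0,0,0], "fingers": [120,100,60,0,0,0]}}

```text
clock: 19.75
position: [476.9, -182.5, 120.3]
ee_rot: [0.991, -0.131, 0.009, 0.004]
contact_force: [0.2, 0.0, -0.3]
gripper_width: 85.3
```

Request:
{"op": "send_rows", "data": {"translation": [[0,0,-0.01],[0,0,-0.03],[0,0,-0.06],[0,0,-0.1],[0,0,-0.14],[0,0,-0.14],[0,0,-0.14]], "yaw": [0,0,0,0,0,0,0], "fingers": [0,0,0,0,0,0,0]}}

```text
clock: 20.45
position: [474.9, -180.8, 262.0]
ee_rot: [0.991, -0.131, 0.011, 0.004]
contact_force: [0.2, 0.2, 0.8]
gripper_width: 85.5
```

```bash
python3 - <<'E'
from h import *
i=get_image("side")
cv2.imwrite("pics/d9.png",cv2.resize(i[112:184,310:370],(500,600),interpolation=2))
cv2.imwrite("pics/d9f.png",i)
go()
E
```

```text
20.5 [ 474.2 -180.7  260.5] tilt [ 0.0172 -0.0106 -0.9998] F [-0.5  0.1 -0.5] w 85.6
```

View pics/d9.png

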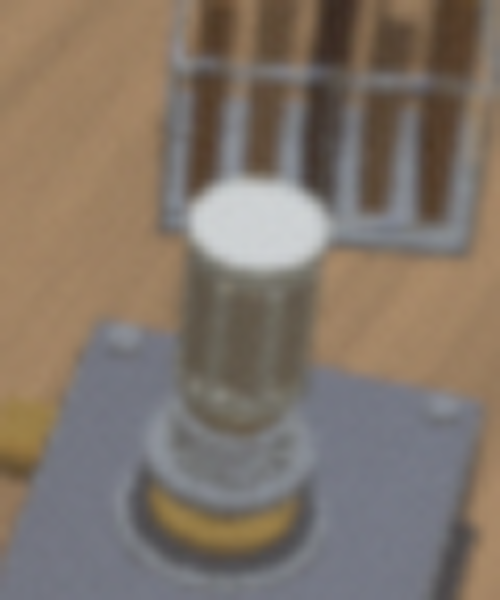

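View pics/d9f.png

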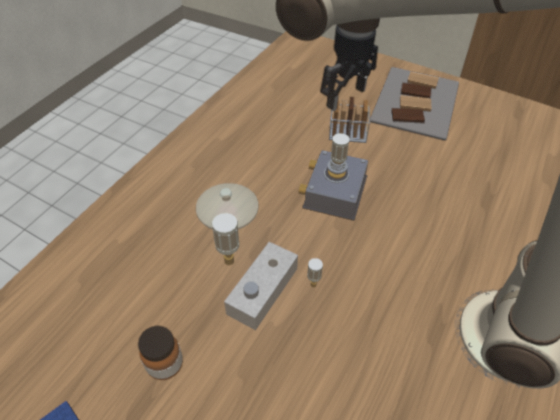

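```bash
python3 - <<'E'
from h import *
for z in(168,171,174,191): print(z,px("side",[473,-180,z]))
job_done(); print(read_state()['clock'])
E
```

```text
168 [341.15473426 140.33445996]
171 [341.28712917 139.29921772]
174 [341.41998532 138.2599353 ]
191 [342.18164336 132.29334926]
the job is handed in; nothing more can be done
the job is handed in; nothing more can be done
```

The drying cartridge is locked in the coupler with the sleeve forward, and I handed the job in a little after 20.5 s of the 72 s. The hand-in reports no verdict, so this rests on my own checks.

- **Sleeve:** I pushed its flange down with the finger tips, past the catch and onto the end stop, peaking at about 28 N. After I withdrew, the picture showed it staying back.
- **Cartridge:** I took the one from the stand and lowered it by feel. Measured force was low throughout: the funnel bump peaked near 5 N and the stem push near 5 N. The sleeve then sprang forward, and I let go and lifted clear.
- **Last checks:**
  - The cartridge stands upright, with its top at about z = 173 mm, which fits a locked plug.
  - The sleeve is forward, as in the first picture.
  - The blank, lid, specimens and jar look unmoved.
  - The force on the tool is about zero with the gripper open.
- **What disagreed:**
  - In the camera the gripped plug sat about 4 mm toward -x of where the arm pose put it. I corrected that before insertion, plus a further 2 mm in -y by feel at the funnel.
  - The tool kept a small tilt of about 0.02 rad from pressing the sleeve; it caused no trouble.

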